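Dock the mate cup in its sleeve

ROBOT

A 6-joint arm with a two-finger parallel gripper is mounted at the origin on the work surface. World frame = base frame: x ahead of the robot, y to its left, z up, the work surface at z = 0. Lengths are in m, angles in rad, forces in N, time in s.
With the tool pointing down it reaches from about 0.275 to 0.875 m from the base axis. Payload 12.5 kg.
Tool frame: the origin (TCP) lies at the very end of the fingers, on their centre line; the grasp point (between the pads) lies 19 mm behind it; z points along the fingers, y is the line along which they close (so a half turn about z gives the same grasp; the last joint's range is limited). The gripper opens to 85 mm and grips with 20 to 120 N. Pads are 22 mm wide; open, the fingers measure 114 mm over their backs; the gripper's body (76 mm by 85 mm) begins 54 mm behind the grasp point. The pads swing forward as they close: fully open they stand 13 mm farther back than shut.
Start: joints at [1.238, 0.351, 1.652, -0, 1.139, -0.085], TCP at [0.135, 0.533, 0.202] pointing down, gripper open.
Joint ranges: [-2.75, 2.75], [-0.79, 2.1], [0.01, 2.65], [-1.57, 4.71], [0.07, 3.14], [-2.87, 2.87]. Speed limits (rad/s): [2.22, 2.22, 2.79, 3.14, 3.14, 3.14].

INTERFACE

Orientations are given as a 3x3 rotation matrix whose columns are the frame's x, y, z axes.
In Python, from bench import manip gives the robot as it stands. Calls block until the motion is done:
- manip.move_ptp(position, orientation): joint-space move of the TCP to a pose.
- manip.move_l(position, attitude=None, max_speed=0.15): straight line of the TCP; attitude=None keeps the orientation; max_speed is the mean speed in m/s.
- manip.move_j(angles): joint-space move.
- manip.set_gripper(opening, effort=None): opening from 0.0 (shut) to 1.0 (fully open); effort is the grip in N (None keeps the last); returns when the fingers have stopped.
- manip.dwell(seconds).
- manip.inverse_kinematics(position, orientation): joint angles nearest the present ones, or None.
- manip.grab_frame(name): name is "scene" or "top"; returns (picture, depth): 420x560x3 uint8, red, green, blue; 420x560 float32, m along the optical axis (not along the pixel's ray), 0 where there is no reading.
- manip.get_calibration(name): a dict with "camera_matrix" (3x3 intrinsics, pixels), "R" (3x3) and "t" (3): a world point X has camera coordinates R X + t. Camera axes: x right, y down, z forward; pixel columns grow to the right and rows downward; lengths in m; the calibration is good to about 2 mm. A picture is of the moment at which its call begins. get_calibration takes no time and is no camera call.
A pose or a line that the arm cannot do raises manip.Unreachable and nothing moves.
- manip.sign_off(): hands the job in; it is judged then, once.
Trained networks look in the newest picture that a camera, given by its name, has taken for a name from the list of things; names that differ only in an ending like _2 or _b are one class to them, and where a whole thing is asked for, a point or a joint stands for the part that bears it (a point fixed in the world has none). Each returns a list of dicts, best first, with "confidence" (0 to 1); they miss things now and then, are a little off and sometimes report something else, mostly with a low value. They report only what shows in the picture. A call takes as long as a camera call. They do not tell look-alikes from the thing itself.
- manip.look_for(camera, name): "at" ([x, y, z] in m, in world coordinates, good to about 4 mm: the middle of the surface that is visible of it).
Readings, each from a call of its own:
- manip.current_time(): time.
- manip.current_qpos(): joint angles.
- manip.current_joint_vel(): joint speeds.
- manip.current_joint_torque(): joint torques, N m.
- manip.current_ee_pos(): TCP position.
- manip.current_tcp_rot(): TCP orientation.
- manip.current_force(): force on the tool from outside, world axes, zero at the start.
- manip.current_ft_torque(): the same for the moment, N m.
- manip.current_grip_width(): opening from 0.0 (shut) to 1.0 (fully open).
- manip.current_grip_force(): force on a finger pad.
Only numpy, scipy, OpenCV 4.12 (cv2) and the standard library are available. Lean on these libraries where they do the work, as an engineer would, in place of code of your own. Each camera call takes 0.05 s, during which the arm holds its last target. There are 200 camera calls.

TASK

Slide the steel cover on the ledge fully open, then push the lidded mate cup across the ledge, without lifting it, into the tapered steel sleeve, and make sure it sits fully home: centred, level and released. Do not tip the cup over, and leave the canister and the pot with the bombillas where they stand.

Things in the scene. Friction and masses are not known exactly. Their poses are not given: they have to be found in the camera images.
- ledge: grey quartz slab, fixed, 250 x 440 mm, 40 mm thick, lying on the worktop (its top is 40 mm above the worktop). Origin on the worktop under the sleeve's axis; the slab reaches from 75 mm on its -x side to 175 mm on its +x side and 220 mm either way in y; z up. Its +x points roughly away from the robot. A switch panel 30 mm high is fixed on its top round (140, 165) mm.
- sleeve_mouth (a point): centre of the mouth of the tapered steel sleeve let flush into the ledge, in the plane of the ledge's top; axes as the ledge's. The sleeve is 87 mm wide at the mouth and narrows steadily to 60 mm at 16 mm depth; floor 17 mm down. Hidden under the cover at first.
- cover (a joint): travel of the sliding steel cover along the ledge's +x, 0 = sleeve covered, 0.110 m = end stop, fully open; stays where it is left (friction about 2.5 N). The cover is a plate 100 x 100 mm, its top 5 mm above the ledge's top.
- cover_tab (a point): top centre of the upright push tab at the middle of the cover plate, 33 mm above the ledge's top; the tab is 8 mm thick along the ledge's x and 50 mm wide along y. At cover travel 0 it is over the sleeve's axis; it moves with the cover.
- cup: lidded mate cup, slippery clear glass, heavy steel base, flat steel lid, round, 70 mm high, 0.4 kg, on the ledge to the +y or -y of the cover; too wide to grasp. Origin: centre of underside. Foot 64 mm wide, widening to 91 at 15 mm height, 88 at 62 mm; lid 89 wide. Home in the sleeve it hangs on the taper, underside about 12 mm below the ledge's top, lid 58 above. If cocked, press its high side.
- canister: yellow plastic canister with a flip top, straight-sided, 80 mm wide, 114 mm high, standing on the ledge on the other side of the cover from the cup. Origin at the centre of its underside. Leave alone.
- pot: white ceramic pot, 68 mm wide, 90 mm high, holding two steel bombillas that reach 190 mm up; stands on the ledge's far corner on its -y side. Origin at the centre of its underside. Leave alone.
Not all that is in view belongs to the job. What is shaped like the cup but purple is not meant.

How it is judged:
On the way:
1. the cover is fully open (travel over 100 mm) (value of joint cover above 0.1 m), for 0.2 s.
At the end, for the whole second after the job is handed in: The cover is open (travel over 95 mm); the cup is at rest in the sleeve, its underside more than 10 mm below the ledge's top, within 4 mm of the sleeve's axis and upright within 0.06 rad; canister and pot stand upright within 25 mm of where they were (horizontal distance between cup and sleeve_mouth below 0.004 m and z of cup in the frame of sleeve_mouth below -0.01 m and angle between cup's own z axis and vertical below 0.06 rad and linear speed of cup below 0.01 m/s and value of joint cover above 0.095 m and angle between each of canister, pot's own z axis and vertical below 0.1 rad and distance of each of canister, pot from where it was at the start of the episode below 0.025 m); the robot touches nothing.
It fails at once if the cup is lifted (underside more than 25 mm above the ledge's top) (z of cup in the frame of sleeve_mouth above 0.025 m).
It fails at once if the cup is tipped over (more than 0.8 rad) (angle between cup's own z axis and vertical above 0.8 rad).
It fails at once if the canister is pushed more than 25 mm or tipped (distance of canister from where it was at the start of the episode above 0.025 m or angle between canister's own z axis and vertical above 0.5 rad).
It fails at once if the pot is pushed more than 25 mm or tipped (distance of pot from where it was at the start of the episode above 0.025 m or angle between pot's own z axis and vertical above 0.5 rad).
It also fails if it takes over 58 s, if anything falls off the work surface, if the arm or the gripper's body presses on something with over 40 N, if the wrist force passes 120 N, or if a joint passes its speed limit or range.

## Working session

There is one attempt and no reset: what is moved stays moved. The work goes in short steps, each a Python script; the robot and the scene stay as the last script left them, time stands still between calls to the robot, and variables do not carry over. Pictures are saved under pics/ and viewed, at most 10 in all, crops included, and the job is handed in when it is done.

```bash
mkdir -p pics; cat > h.py <<'E'
import numpy as np, cv2
from bench import manip as m
def shot(cam,fn=None):
    p,d=m.grab_frame(cam)
    if fn: cv2.imwrite('pics/'+fn,cv2.cvtColor(p,cv2.COLOR_RGB2BGR))
    return p,d
def cloud(cam,d):
    c=m.get_calibration(cam);K=np.array(c['camera_matrix']);R=np.array(c['R']);t=np.array(c['t'])
    v,u=np.indices(d.shape);X=np.stack([(u-K[0,2])/K[0,0]*d,(v-K[1,2])/K[1,1]*d,d],-1)
    return (X-t)@R
def pix(cam,P):
    c=m.get_calibration(cam);q=np.array(c['camera_matrix'])@(np.array(c['R'])@np.array(P)+np.array(c['t']));return (q[:2]/q[2]).round()
E
python3 - <<'E'
from h import *
for cam in('top','scene'):
    p,d=shot(cam,cam+'0.png'); np.save(cam+'0.npy',cloud(cam,d)); 
    for n in('cover','cover_tab','cup','canister','pot','ledge'):
        for r in m.look_for(cam,n)[:3]: print(cam,n,np.round(r['at'],3),round(r['confidence'],2),pix(cam,r['at']))
print(m.current_time())
a=cv2.imread('pics/top0.png');b=cv2.imread('pics/scene0.png')
E
```

```text
top cover [ 0.557 -0.096  0.048] 0.56 [320. 209.]
top cover [0.564 0.036 0.111] 0.46 [257. 203.]
top cover_tab [ 0.556 -0.097  0.045] 0.79 [320. 209.]
top cup [0.567 0.035 0.109] 0.91 [257. 202.]
top cup [0.392 0.192 0.068] 0.61 [182. 292.]
top cup [ 0.61  -0.091  0.042] 0.55 [317. 184.]
top canister [ 0.53  -0.227  0.145] 0.82 [393. 215.]
top canister [ 0.553 -0.1    0.046] 0.71 [322. 211.]
top ledge [ 0.611 -0.095  0.042] 0.85 [318. 184.]
scene cover [ 0.566 -0.104  0.045] 0.66 [237. 232.]
scene cover [0.579 0.022 0.112] 0.65 [301. 185.]
scene cover_tab [ 0.561 -0.1    0.045] 0.89 [238. 229.]
scene cup [0.414 0.176 0.064] 0.66 [317. 125.]
scene cup [0.576 0.024 0.111] 0.63 [301. 184.]
scene pot [ 0.664 -0.284  0.111] 0.87 [154. 306.]
scene ledge [0.58  0.025 0.113] 0.58 [303. 184.]
scene ledge [ 0.644 -0.112  0.041] 0.57 [255. 267.]
0.7
```

View pics/top0.png

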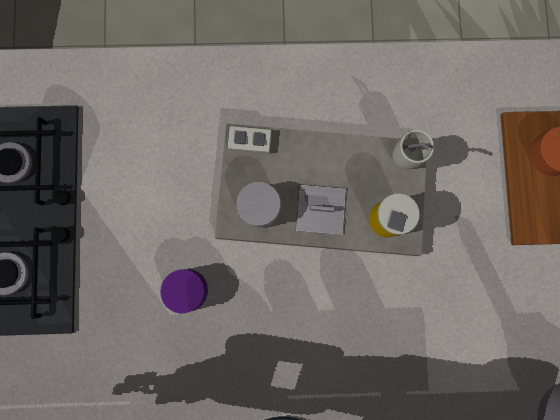

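View pics/scene0.png

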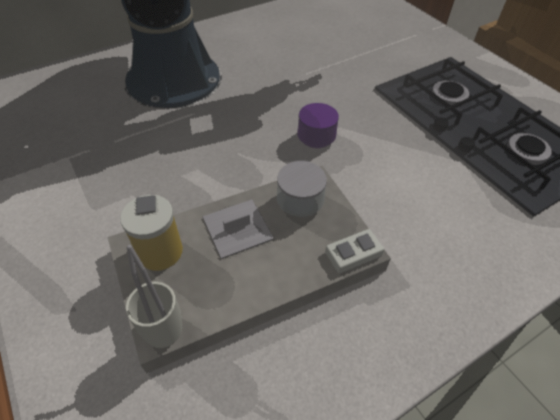

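The top view shows the ledge spanning (217–435, 110–255), the cover and tab at (321,209), the canister at (395,215), the pot at (413,149) and the panel at (250,138).

Two things could be the cup: the grey-lidded one at top (258,204) and the purple one at (184,291). The grey one fits because it stands on the ledge beside the cover and has a steel lid and clear glass. The purple one stands on the worktop. I'll confirm with a crop and measure.

```bash
python3 - <<'E'
from h import *
b=cv2.imread('pics/scene0.png');cv2.imwrite('pics/crop.png',cv2.resize(b[90:290,180:400],None,fx=3,fy=3,interpolation=cv2.INTER_CUBIC)[:600,:660])
for cam in('top','scene'):
    C=np.load(cam+'0.npy');x,y,z=C[...,0],C[...,1],C[...,2]
    roi=(x>.40)&(x<.85)&(y>-.4)&(y<.2)
    s=roi&(abs(z-.0405)<.012)
    k=cv2.morphologyEx(s.astype(np.uint8),cv2.MORPH_OPEN,np.ones((3,3)))
    P=C[k>0][:,:2].astype(np.float32);(c,wh,a)=cv2.minAreaRect(P);print(cam,'rect',np.round(c,4),np.round(wh,4),a, np.median(z[s]))
    print(cv2.boxPoints((c,wh,a)).round(4).tolist())
    s=(x>.48)&(x<.65)&(abs(y-.03)<.08)&(abs(z-.11)<.006)
    (c,r)=cv2.minEnclosingCircle(C[s][:,:2].astype(np.float32));print('lid',np.round(c,4),r,C[s].mean(0).round(4))
    s=(x>.50)&(x<.62)&(abs(y+.1)<.05)&(z>.066)&(z<.08)
    (c,wh,a)=cv2.minAreaRect(C[s][:,:2].astype(np.float32));print('tab',np.round(c,4),np.round(wh,4),a,C[s].mean(0).round(4),s.sum())
    s=(x>.45)&(x<.6)&(y<-.15)&(y>-.32)&(z>.14)&(z<.16)
    (c,r)=cv2.minEnclosingCircle(C[s][:,:2].astype(np.float32));print('can',np.round(c,4),r)
E
```

```text
top rect [ 0.603  -0.1036] [0.4412 0.2514] 83.55935668945312 0.040345361586162386
[[0.45339998602867126, -0.30869999527931213], [0.7031999826431274, -0.336899995803833], [0.7526999711990356, 0.10159999877214432], [0.5029000043869019, 0.1298000067472458]]
lid [0.5644 0.0339] 0.044382378458976746 [0.5637 0.034  0.1099]
tab [ 0.5565 -0.0972] [0.0482 0.0089] 83.51505279541016 [ 0.5563 -0.0968  0.0723] 99
can [ 0.5325 -0.2371] 0.04007972031831741
scene rect [ 0.5547 -0.0675] [0.5021 0.3544] 83.56290435791016 0.040910093338713864
[[0.3504999876022339, -0.2971000075340271], [0.7026000022888184, -0.336899995803833], [0.758899986743927, 0.16200000047683716], [0.4068000018596649, 0.20180000364780426]]
lid [0.5643 0.032 ] 0.04592228680849075 [0.5666 0.0308 0.1105]
tab [ 0.5567 -0.0993] [0.0494 0.0094] 82.58419036865234 [ 0.5577 -0.0994  0.0718] 161
can [ 0.5321 -0.2381] 0.040575478225946426
```

View pics/crop.png

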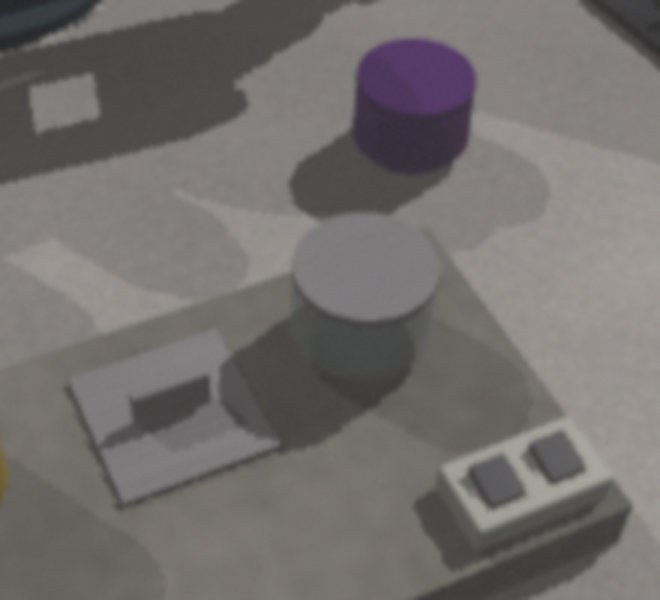

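The crop confirms it: the clear glass cup with a steel lid, at scene (301,190), stands on the ledge. The purple one stands on the worktop. Next I'll open the cover by its tab.

```bash
cat >> h.py <<'E'
YAW=np.deg2rad(-6.44); EX=np.array([np.cos(YAW),np.sin(YAW),0]); EY=np.array([-np.sin(YAW),np.cos(YAW),0]); O=np.array([.556,-.098,0.])
def L(x,y,z): return O+x*EX+y*EY+np.array([0,0,z])   # ledge xy, world z
def rot(y,z):
    z=z/np.linalg.norm(z); y=y-z*(y@z); y/=np.linalg.norm(y); return np.column_stack([np.cross(y,z),y,z])
def best(p,y,z):
    o=[(R,m.inverse_kinematics(p,R)) for R in (rot(y,z),rot(-y,z))]; q=np.array(m.current_qpos())
    o=[(np.abs(np.array(j)-q).max(),R) for R,j in o if j is not None]
    return min(o,key=lambda a:a[0])[1]
DOWN=np.array([0,0,-1.])
E
python3 - <<'E'
from h import *
m.set_gripper(0.0,20)
p=L(-.035,0,.17);R=best(p,EY,DOWN)
m.move_ptp(p,R); m.move_l(L(-.035,0,.054),max_speed=.12)
f0=np.array(m.current_force());print(f0.round(1),m.current_grip_width())
m.move_l(L(.082,0,.054),max_speed=.07)
for x in np.arange(.084,.102,.002):
    m.move_l(L(x,0,.054),max_speed=.03); f=np.array(m.current_force()); e=m.current_ee_pos()
    print(round(x,3),f.round(1),np.round((np.array(e)-O)@EX,4))
    if abs((f-f0)@EX)>12: break
m.move_l(L(x-.02,0,.054)); m.move_l(L(x-.02,0,.2),max_speed=.2)
print(m.current_time(),m.current_qpos())
E
```

```text
[-0.2  0.1 -0.4] -0.0006744171205677603
0.084 [ 0.2 -0.4 -0.1] 0.0841
0.086 [ 0.  -0.4 -0.4] 0.0861
0.088 [ 0.  -0.9 -0.3] 0.0881
0.09 [-0.  -0.  -0.5] 0.0901
0.092 [-0.1 -0.1  0.3] 0.0921
0.094 [-0.2 -0.3 -0.5] 0.0941
0.096 [-0.1  0.5  0.3] 0.0961
0.098 [-0.4 -0.5 -0.1] 0.0981
0.1 [-0.9  1.   0.3] 0.1001
10.4333 [-2.38965155e-01  5.26904375e-01  1.39138175e+00  1.51659704e-05
  1.22525073e+00  1.44419580e+00]
```

```bash
python3 - <<'E'
from h import *
from scipy.optimize import least_squares
m.move_ptp(L(-.06,.26,.25),best(L(-.06,.26,.25),EX,DOWN))
p,d=shot('top','top1.png');C=cloud('top',d);np.save('top1.npy',C);x,y,z=np.moveaxis(C,-1,0)
p2,d2=shot('scene','scene1.png');C2=cloud('scene',d2);np.save('scene1.npy',C2)
for n,c in(('top',C),('scene',C2)):
    q=(c-O);a=q@EX;b=q@EY;zz=c[...,2]
    s=(a>.06)&(a<.16)&(abs(b)<.04)&(zz>.065)&(zz<.08);print(n,'tab a',np.percentile(a[s],[5,50,95]).round(4),'b',np.percentile(b[s],[2,50,98]).round(4),s.sum())
    s=(abs(a)<.052)&(abs(b)<.055)&(zz<.0365)&(zz>.01);(cc,r)=cv2.minEnclosingCircle(np.stack([a[s],b[s]],-1).astype(np.float32));print('hole',np.round(cc,4),r,s.sum())
    s=(abs(a)<.05)&(abs(b-.13)<.07)&(abs(zz-.11)<.006);(cc,r)=cv2.minEnclosingCircle(np.stack([a[s],b[s]],-1).astype(np.float32));print('lid',np.round(cc,4),r)
print(m.current_time())
a=cv2.imread('pics/top1.png')[90:290,160:440];cv2.imwrite('pics/c1.png',cv2.resize(a,None,fx=2.8,fy=2.8,interpolation=cv2.INTER_CUBIC))
E
```

```text
Traceback (most recent call last):
IndexError: index -1 is out of bounds for axis 0 with size 0
```

```bash
python3 - <<'E'
from h import *
print(m.current_time(),m.current_ee_pos())
a=cv2.imread('pics/top1.png')
cv2.imwrite('pics/c1.png',cv2.resize(a[90:290,160:440],None,fx=2.8,fy=2.8,interpolation=cv2.INTER_CUBIC))
for n in('top1','scene1'):
    c=np.load(n+'.npy');q=(c-O);a=q@EX;b=q@EY;zz=c[...,2]
    s=(abs(b)<.04)&(zz>.06)&(zz<.08)&(a>-.05)&(a<.17);print(n,'tab',s.sum(),[(np.percentile(v[s],[5,50,95]).round(4)) for v in(a,b,zz)] if s.any() else '')
E
```

```text
11.6833 [0.52592399 0.16628234 0.24949218]
top1 tab 104 [array([-0.0035, -0.0004,  0.0041]), array([-0.0209,  0.0012,  0.0228]), array([0.0658, 0.072 , 0.0761])]
scene1 tab 211 [array([-0.0025,  0.003 ,  0.0048]), array([-0.0241, -0.0015,  0.021 ]), array([0.0612, 0.0714, 0.0749])]
```

View pics/c1.png

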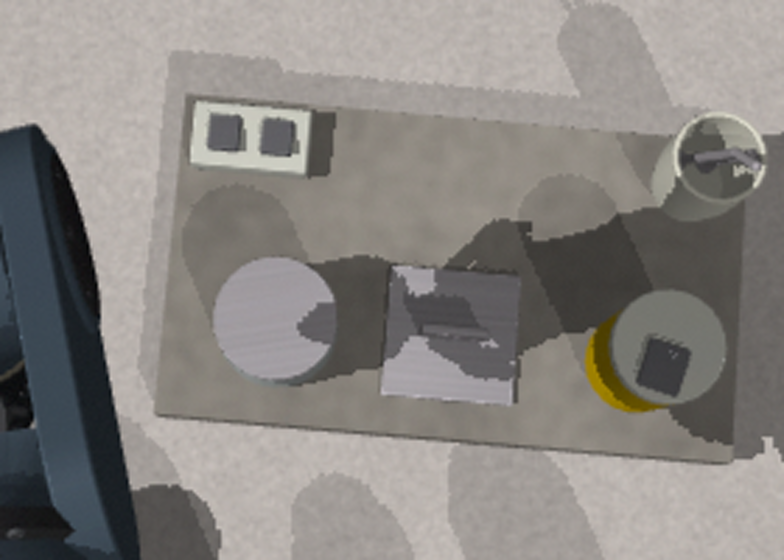

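The cover hasn't moved: the tab is still at top-crop (455,335), with the cup and canister untouched. I felt no contact force either, so the fingers must have missed the tab. I'll go back, stop at the tab and look.

```bash
python3 - <<'E'
from h import *
p=L(-.035,0,.13);R=best(p,EY,DOWN)
m.move_ptp(p,R); m.move_l(L(-.035,0,.053),max_speed=.12)
m.move_l(L(-.008,0,.053),max_speed=.08)
e=np.array(m.current_ee_pos());print(e.round(4),((e-O)@EX).round(4),((e-O)@EY).round(4),np.round(m.current_force(),1),m.current_grip_width());print(np.round(m.current_tcp_rot(),3))
p2,d2=shot('scene','scene2.png');c=cloud('scene',d2)
p,d=shot('top');q=(cloud('top',d)-O)
print(m.current_time(),pix('scene',e),pix('scene',L(0,0,.073)))
a=cv2.imread('pics/scene2.png')[120:300,130:350]
cv2.imwrite('pics/c2.png',cv2.resize(a,None,fx=3.3,fy=3.3,interpolation=cv2.INTER_CUBIC))
E
```

```text
[ 0.5479 -0.0971  0.0531] -0.0082 0.0 [ 0.5 -0.5 -0.6] -5.9604561944957994e-05
[[ 0.994 -0.112 -0.   ]
 [-0.112 -0.994  0.   ]
 [-0.     0.    -1.   ]]
14.175 [235. 221.] [236. 218.]
```

View pics/c2.png

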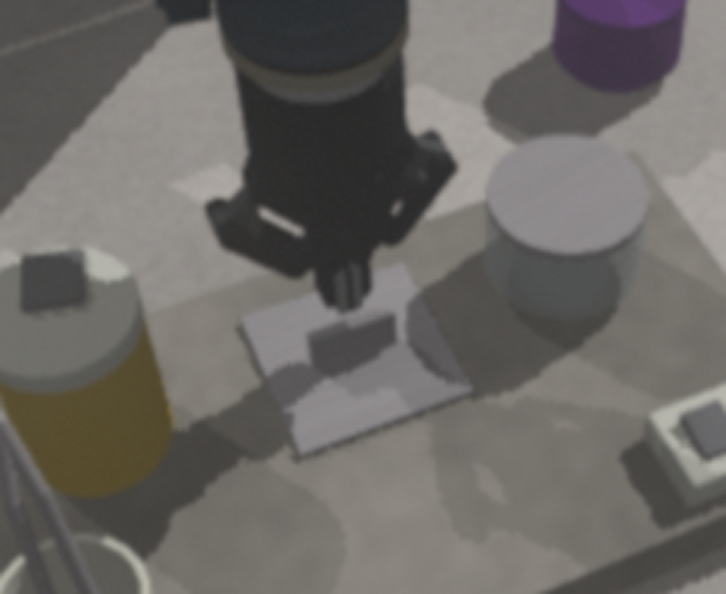

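The fingers sit right at the tab, at crop (350,290), and there is no force. I'll measure the real tip height from depth and push on a little, watching the force during the motion.

```bash
python3 - <<'E'
from h import *
def an(tag,xt):
    for cam in('scene','top'):
        p,d=shot(cam,f'{cam}_{tag}.png');c=cloud(cam,d);q=c-O;a=q@EX;b=q@EY;z=c[...,2]
        s=(abs(b)<.03)&(abs(a-xt)<.06)&(z>.047)&(z<.12)&(p.max(-1)<75)
        print(tag,cam,'dark',s.sum(),[np.percentile(v[s],[1,10,50,90,99]).round(4).tolist() for v in(a,b,z)] if s.any() else '')
        s=(abs(b)<.028)&(a>-.05)&(a<.17)&(z>.055)&(z<.078)&(p.max(-1)>=75)
        print('   tab',s.sum(),[np.percentile(v[s],[5,50,95]).round(4).tolist() for v in(a,b,z)] if s.any() else '')
an('a',-.008)
for x in(.0,.01,.02,.03):
    m.move_l(L(x,0,.053),max_speed=.05);print(x,np.round(m.current_force(),1),np.round(m.current_joint_torque(),1))
an('b',.03)
print(m.current_time())
a=cv2.imread('pics/scene_b.png')[120:300,130:350]
cv2.imwrite('pics/c3.png',cv2.resize(a,None,fx=3.3,fy=3.3,interpolation=cv2.INTER_CUBIC))
E
```

```text
a scene dark 254 [[-0.0072, -0.002, 0.0027, 0.0042, 0.0051], [-0.0208, -0.0141, -0.0022, 0.0108, 0.0184], [0.053, 0.0571, 0.0972, 0.1151, 0.1198]]
   tab 171 [[-0.0029, 0.0024, 0.0048], [-0.0247, -0.0016, 0.0218], [0.0583, 0.0725, 0.0745]]
a top dark 0 
   tab 0 
0.0 [-0.1 -0.4  0.2] [  0.  -56.7 -23.4   0.   -0.    0. ]
0.01 [-0.2 -0.4 -0.4] [  0.  -57.7 -23.8   0.   -0.    0. ]
0.02 [ 0.2  0.2 -0.1] [  0.  -58.8 -24.1   0.   -0.    0. ]
0.03 [-0.4 -0.3 -0. ] [  0.  -59.8 -24.4   0.   -0.    0. ]
b scene dark 185 [[0.0029, 0.0043, 0.0384, 0.0415, 0.0424], [-0.0196, -0.0137, -0.0055, 0.0072, 0.0111], [0.0548, 0.0662, 0.1029, 0.1154, 0.1198]]
   tab 60 [[-0.0008, 0.0034, 0.0048], [-0.0258, -0.0203, -0.0105], [0.0562, 0.0699, 0.0743]]
b top dark 0 
   tab 0 
15.7333
```

View pics/c3.png

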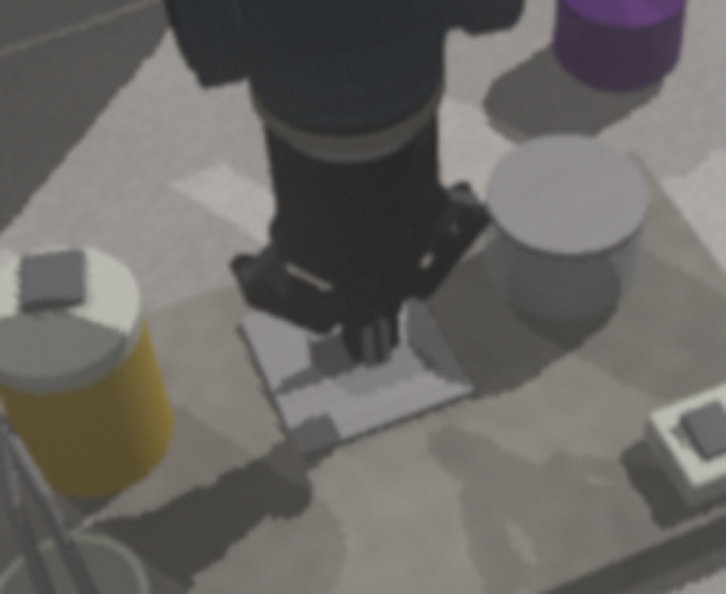

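The fingers, tips at crop (372,362), have passed over the tab without moving it, so the real tips are higher than reported. I'll measure by how much.

```bash
python3 - <<'E'
from h import *
for cam in('scene',):
    p,d=shot(cam);c=cloud(cam,d);q=c-O;a=q@EX;b=q@EY;z=c[...,2]
    s=(abs(b)<.025)&(a>.025)&(a<.06)&(z>.05)&(z<.15)&(p.max(-1)<75)
    print(s.sum(),np.sort(z[s])[:12].round(4),np.percentile(a[s],[2,50,98]).round(4),np.percentile(b[s],[2,50,98]).round(4))
    v,u=np.where(s);i=v.argmax();print(u[i],v[i],c[v[i],u[i]].round(4),z[s].max())
for zz in(.053,.063,.073,.083):print(zz,pix('scene',L(.041,0,zz)))
print(m.current_ee_pos(),m.current_time())
E
```

```text
428 [0.0893 0.0895 0.0896 0.0897 0.0898 0.0903 0.0915 0.0919 0.092  0.0921
 0.0921 0.0923] [0.0272 0.0402 0.0455] [-0.0236 -0.003   0.0238]
237 229 [ 0.5903 -0.1136  0.0898] 0.14993345220888435
0.053 [246. 241.]
0.063 [245. 238.]
0.073 [245. 235.]
0.083 [245. 231.]
[ 0.58565464 -0.10134244  0.05293448] 15.7833
```

Depth puts the fingertips about 35 mm above the reported TCP (z ≈ 0.089 against 0.053). That explains the miss. I'll retreat and find the true offset by touching the cover plate (top z = 0.045) gently, watching the force.

```bash
python3 - <<'E'
from h import *
m.move_l(L(-.032,0,.053),max_speed=.15)
f0=np.array(m.current_force())
m.move_l(L(-.032,0,.024),max_speed=.06)
print(f0.round(1),np.round(m.current_force(),1))
for z in np.arange(.022,-.004,-.0015):
    m.move_l(L(-.032,0,z),max_speed=.03);f=np.array(m.current_force())
    if abs(f[2]-f0[2])>4: break
print('contact at',z,m.current_ee_pos(),f.round(1),m.current_time())
m.move_l(L(-.032,0,z+.010),max_speed=.05);print(np.round(m.current_force(),1))
p,d=shot('scene','s3.png');c=cloud('scene',d);q=c-O;s=(abs(q@EY)<.025)&(abs(q@EX+.025)<.02)&(p.max(-1)<75)&(c[...,2]>.05);print(np.sort(c[s][:,2])[:5])
E
```

```text
[ 0.2  0.2 -0.1] [0.5 0.5 0.3]
contact at 0.014499999999999992 [ 0.52576669 -0.09465229  0.01594388] [-0.3  1.4 16.4] 18.4833
[ 0.1  0.6 -0.5]
[0.05863433 0.06064969 0.06070981 0.0617928  0.06202555]
```

Contact came at reported z ≈ 0.016, so the true tip is about 29 mm above the reported TCP. I'll push the cover with that correction.

```bash
python3 - <<'E'
from h import *
Z=.0245
f0=np.array(m.current_force())
m.move_l(L(.0,0,Z),max_speed=.07);print(np.round(m.current_force(),1))
m.move_l(L(.086,0,Z),max_speed=.08);print(np.round(m.current_force(),1))
for x in np.arange(.0885,.106,.0025):
    m.move_l(L(x,0,Z),max_speed=.05); f=np.array(m.current_force()); e=(np.array(m.current_ee_pos())-O)@EX
    if abs((f-f0)@EX)>12: break
print(x,e,f.round(1))
m.move_l(L(x-.015,0,Z),max_speed=.1); m.move_l(L(x-.03,0,.16),max_speed=.25)
p=L(-.05,.26,.2);m.move_ptp(p,best(p,EX,DOWN))
for n in('top','scene'):
    p,d=shot(n,n+'4.png');c=cloud(n,d);np.save(n+'4.npy',c);q=c-O;a=q@EX;b=q@EY;z=c[...,2]
    s=(a>-.02)&(a<.16)&(abs(b)<.035)&(z>.062)&(z<.08);print(n,'tab',s.sum(),[np.percentile(v[s],[5,50,95]).round(4).tolist() for v in(a,b)] if s.any() else '')
    s=(abs(a)<.052)&(abs(b)<.055)&(z<.0365)&(z>.01)
    if s.any():(cc,r)=cv2.minEnclosingCircle(np.stack([a[s],b[s]],-1).astype(np.float32));print('hole',np.round(cc,4),r,s.sum())
    s=(abs(a)<.06)&(abs(b-.13)<.07)&(abs(z-.11)<.006)
    if s.any():(cc,r)=cv2.minEnclosingCircle(np.stack([a[s],b[s]],-1).astype(np.float32));print('lid',np.round(cc,4),r)
print(m.current_time())
a=cv2.imread('pics/top4.png')[90:290,160:440];cv2.imwrite('pics/c4.png',cv2.resize(a,None,fx=2.8,fy=2.8,interpolation=cv2.INTER_CUBIC))
E
```

```text
[ 0.8 -0.1  0.4]
[ 0.6 -0.1  0.2]
0.0935 0.09083075747228318 [-18.6   2.   11.5]
top tab 112 [[0.1024, 0.1054, 0.1099], [-0.0217, -0.0003, 0.0227]]
hole [0.0051 0.0005] 0.07147757709026337 1470
lid [-0.0066  0.1321] 0.04456373676657677
scene tab 218 [[0.1031, 0.1089, 0.1104], [-0.0241, -0.0023, 0.0204]]
hole [-0.0061  0.    ] 0.0461939312517643 1543
lid [-0.0072  0.1295] 0.04581713303923607
23.6667
```

View pics/c4.png

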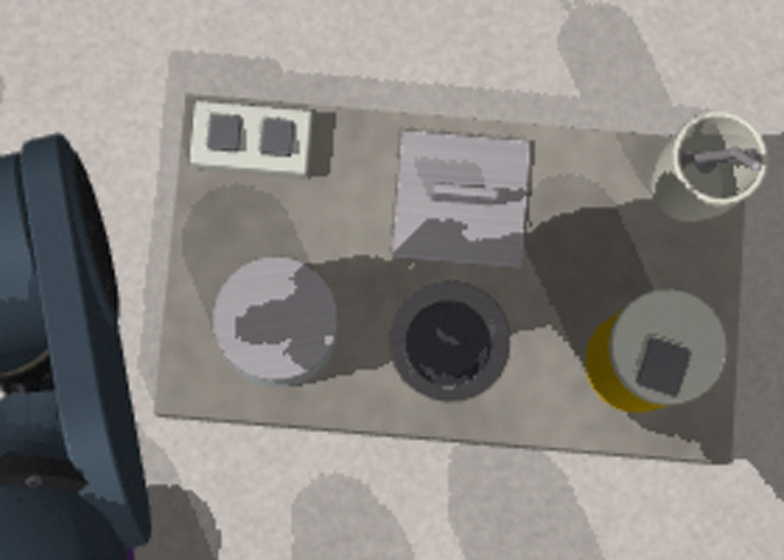

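The cover is now open against its stop: tab at crop (465,190), and the mouth is clear at (449,341). The cup at (275,320) is untouched. Next I'll pre-shape the gripper as a two-finger cradle, tilted so the body stays behind the cup, and measure the tips and the mouth centre.

```bash
cat >> h.py <<'E'
T=np.deg2rad(20)
ZT=DOWN*np.cos(T)-EY*np.sin(T)
E
python3 - <<'E'
from h import *
# mouth centre & cover check from saved frames
for n in('top','scene'):
    c=np.load(n+'4.npy');q=c-O;a=q@EX;b=q@EY;z=c[...,2]
    s=((np.hypot(a,b)<.058)&(z<.0375)&(z>0)).astype(np.uint8)
    nn,lab,st,_=cv2.connectedComponentsWithStats(s);i=1+st[1:,4].argmax();k=lab==i
    (cc,r)=cv2.minEnclosingCircle(np.stack([a[k],b[k]],-1).astype(np.float32))
    dist=cv2.fitEllipse(np.stack([a[k],b[k]],-1).astype(np.float32)[cv2.convexHull(np.stack([a[k],b[k]],-1).astype(np.float32),returnPoints=False)[:,0]])
    print(n,'mouth circ',np.round(cc,4),round(r,4),'ell',np.round(dist[0],4),np.round(dist[1],4))
    s=(a>.03)&(a<.17)&(abs(b)<.06)&(abs(z-.046)<.0025)
    print('plate a',np.percentile(a[s],[1,50,99]).round(4))
m.set_gripper(.65)
p=L(-.006,.225,.10);m.move_ptp(p,best(p,EX,ZT))
e=np.array(m.current_ee_pos());R=np.array(m.current_tcp_rot())
for n in('scene','top'):
    P,d=shot(n,n+'5.png');c=cloud(n,d);q=(c-e)@R    # tool coordinates
    s=(abs(q[...,1])<.06)&(abs(q[...,0])<.03)&(q[...,2]>-.11)&(q[...,2]<.02)&(c[...,2]>.06)&(P.max(-1)<90)
    print(n,s.sum()); 
    for sg in(1,-1):
        t=s&(sg*q[...,1]>.015)&(q[...,2]>-.085)
        if t.sum(): print(sg,[np.percentile(q[...,i][t],[1,50,99]).round(4).tolist() for i in range(3)],'body?')
print(m.current_time(),m.current_grip_width(),R.round(2)[:,1])
a=cv2.imread('pics/scene5.png')[60:260,170:430];cv2.imwrite('pics/c5.png',cv2.resize(a,None,fx=3,fy=3,interpolation=cv2.INTER_CUBIC))
E
```

```text
top mouth circ [-0.0045  0.0031] 0.0525 ell [-0.0035  0.0011] [0.0953 0.0993]
plate a [0.0489 0.1023 0.1561]
scene mouth circ [-0.0059 -0.    ] 0.0462 ell [-0.0074  0.0005] [0.0868 0.0918]
plate a [0.0574 0.1152 0.156 ]
scene 1170
1 [[-0.0149, -0.0084, 0.0069], [0.029, 0.0386, 0.0583], [-0.0849, -0.0636, -0.0404]] body?
-1 [[-0.0147, -0.0063, 0.0094], [-0.053, -0.0289, -0.0262], [-0.0845, -0.0648, -0.0375]] body?
top 572
1 [[-0.0137, -0.0087, 0.0087], [0.0286, 0.033, 0.0553], [-0.0841, -0.0641, -0.043]] body?
-1 [[-0.0143, -0.0081, 0.0092], [-0.0552, -0.0346, -0.0276], [-0.0847, -0.0673, -0.0398]] body?
24.8583 0.6498980764903404 [ 0.99 -0.11 -0.  ]
```

View pics/c5.png

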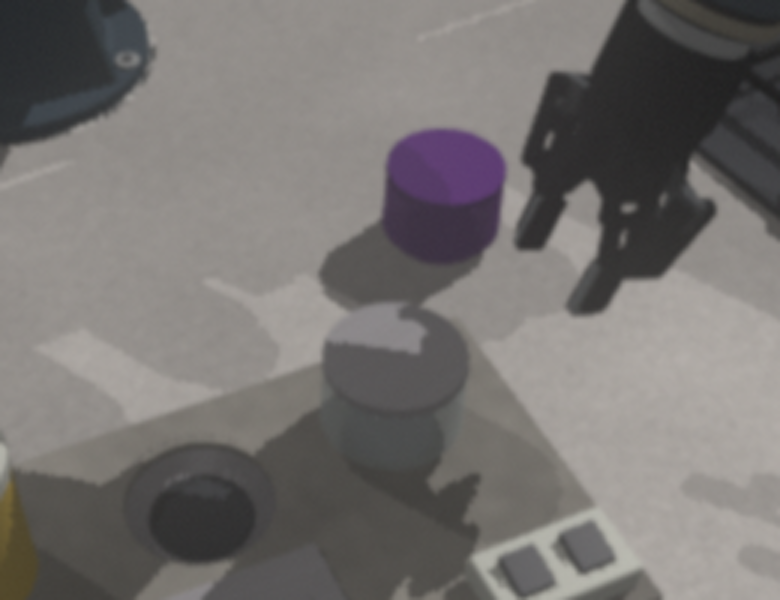

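At 65 % open the tips lie 38 mm behind the reported TCP, with inner edges at ±27 mm, which is consistent with the 29 mm offset plus the swing-back. The cup in the crop at (395,385) is clear of the gripper. I'll push it now.

```bash
cat >> h.py <<'E'
def E(a,bc,zt=.054):  # reported TCP so that the cradle holds a cup centred at ledge (a,bc)
    return L(a,bc+.047,zt)+.038*ZT
def lid(tag,lo=.085,hi=.125):
    for n in('top','scene'):
        P,d=shot(n,f'{n}_{tag}.png');c=cloud(n,d);q=c-O;a=q@EX;b=q@EY;z=c[...,2];B=P.astype(int)
        s=(abs(a)<.055)&(b>-.07)&(b<.19)&(z>lo)&(z<hi)&(P.max(-1)>75)
        s=cv2.morphologyEx(s.astype(np.uint8),cv2.MORPH_OPEN,np.ones((3,3)))
        nn,lab,st,_=cv2.connectedComponentsWithStats(s)
        if nn<2: print(n,'none');continue
        k=lab==1+st[1:,4].argmax();(cc,r)=cv2.minEnclosingCircle(np.stack([a[k],b[k]],-1).astype(np.float32))
        A=np.c_[a[k],b[k],np.ones(k.sum())];g=np.linalg.lstsq(A,z[k],rcond=None)[0]
        print(n,'lid',np.round(cc,4),round(r,4),'z',np.median(z[k]).round(4),'slope',g[:2].round(3),k.sum())
E
python3 - <<'E'
from h import *
m.move_l(E(-.0068,.165,.10),max_speed=.2); m.move_l(E(-.0068,.150),max_speed=.15)
f0=np.array(m.current_force());print(f0.round(1))
m.move_l(E(-.0068,.131),max_speed=.05)
for b in(.10,.07):
    m.move_l(E(-.0025-.0043*b/.131,b),max_speed=.06);print(b,(np.array(m.current_force())-f0).round(1))
lid('p1'); print(m.current_time())
E
```

```text
[0.1 0.  0.3]
0.1 [-1.  -0.3 -0.7]
0.07 [-0.4  0.8  0.3]
top lid [-0.0036  0.0698] 0.0445 z 0.1098 slope [ 0.027 -0.004] 1543
scene lid [-0.0077  0.0738] 0.0522 z 0.1104 slope [-0.117  0.05 ] 1901
27.6583
```

The cup is tracking exactly: commanded b = 0.070, measured 0.0698. I'll continue into the sleeve.

```bash
python3 - <<'E'
from h import *
f0=np.array(m.current_force())
for b in(.04,.02,.010,.004):
    m.move_l(E(-.0025-.0043*b/.131,b),max_speed=.045);print(b,(np.array(m.current_force())-f0).round(1))
m.dwell(.3); lid('p2'); print(m.current_time())
a=cv2.imread('pics/scene_p2.png')[90:290,150:410];cv2.imwrite('pics/c6.png',cv2.resize(a,None,fx=3,fy=3,interpolation=cv2.INTER_CUBIC))
E
```

```text
0.04 [ 0.1  0.2 -0.6]
0.02 [-0.6  0.2  0.1]
0.01 [-0.3  1.7 -0.1]
0.004 [ 0.2  1.5 -1.3]
top lid [-0.0013 -0.0021] 0.0483 z 0.1011 slope [0.024 0.188] 1425
scene lid [-0.0013 -0.0029] 0.0482 z 0.1009 slope [-0.08   0.293] 1801
30.125
```

View pics/c6.png

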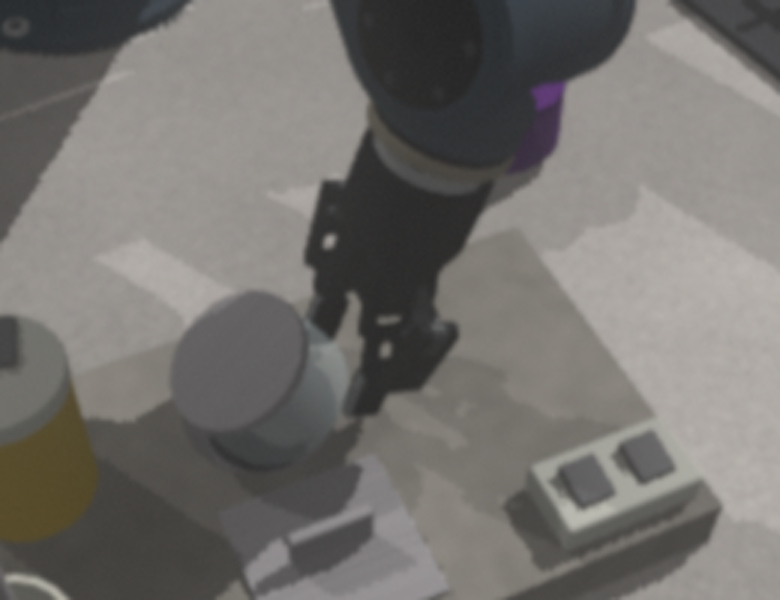

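The cup has entered the sleeve but is cocked, lid at crop (240,360), high on the +y (finger) side. I'll release it, re-measure, then press the high side.

```bash
python3 - <<'E'
from h import *
m.move_l(E(-.002,.035),max_speed=.12); m.move_l(E(-.002,.06,.19),max_speed=.25)
m.set_gripper(0.0)
lid('p3')
p=L(-.002,.13,.17);m.move_ptp(p,best(p,EX,DOWN)); lid('p4'); print(m.current_time())
E
```

```text
top lid [-0.0035  0.0017] 0.0474 z 0.1003 slope [0.05  0.219] 1475
scene lid [-0.0047  0.0004] 0.0478 z 0.1003 slope [-0.037  0.266] 1744
top lid [-0.003   0.0004] 0.0465 z 0.1007 slope [0.048 0.283] 1429
scene lid [-0.0045  0.0005] 0.0477 z 0.1002 slope [-0.03   0.275] 1744
32.45
```

```bash
cat >> h.py <<'E'
def press(a,b,ztrue=.094,fmax=25):
    m.move_l(L(a,b,.135-.029),max_speed=.2);f0=m.current_force()[2]
    log=[];z=.116
    while z>ztrue:
        m.move_l(L(a,b,z-.029),max_speed=.06);f=m.current_force()[2]-f0;log.append((round(z,4),round(f,1)))
        if f>fmax: break
        z-=.002
    print(log)
    m.move_l(L(a,b,.135-.029),max_speed=.2)
E
python3 - <<'E'
from h import *
m.move_l(L(-.003,.03,.12),max_speed=.2)
press(-.003,.03)
m.move_l(L(-.003,.13,.17),max_speed=.3); lid('p5'); print(m.current_time())
E
```

```text
[(0.116, np.float64(0.3)), (0.114, np.float64(-1.4)), (0.112, np.float64(0.1)), (0.11, np.float64(0.4)), (0.108, np.float64(-0.9)), (0.106, np.float64(1.7)), (0.104, np.float64(8.4)), (0.102, np.float64(9.8)), (0.1, np.float64(9.8)), (0.098, np.float64(7.6)), (0.096, np.float64(16.9))]
top lid [-0.0028 -0.    ] 0.0446 z 0.0972 slope [-0.007  0.013] 1466
scene lid [-0.0043 -0.0012] 0.0452 z 0.0979 slope [-0.013  0.016] 1612
37.3583
```

```bash
python3 - <<'E'
from h import *
m.move_l(L(-.003,.2,.2),max_speed=.3)
P,d=shot('top','topF.png');c=cloud('top',d);x,y,z=np.moveaxis(c,-1,0);q=c-O;a=q@EX;b=q@EY
s=(x>.45)&(x<.6)&(y<-.15)&(y>-.32)&(z>.14)&(z<.16);print('can',cv2.minEnclosingCircle(c[s][:,:2].astype(np.float32)))
s=(a>.06)&(a<.16)&(abs(b)<.035)&(z>.062)&(z<.08);print('tab a',np.percentile(a[s],[5,50,95]).round(4))
lid('F');print(np.round(m.current_force(),1),m.current_time())
A=cv2.imread('pics/topF.png')[90:290,160:440];cv2.imwrite('pics/c7.png',cv2.resize(A,None,fx=2.8,fy=2.8,interpolation=cv2.INTER_CUBIC))
E
```

```text
can ((0.5327649712562561, -0.2372090220451355), 0.04057785123586655)
tab a [0.1024 0.1055 0.1101]
top lid [-0.0031  0.0002] 0.0445 z 0.0971 slope [-0.004  0.012] 1477
scene lid [-0.0042 -0.0015] 0.045 z 0.0979 slope [-0.009  0.019] 1613
[ 0.2 -0.7 -0.9] 37.9083
```

View pics/c7.png

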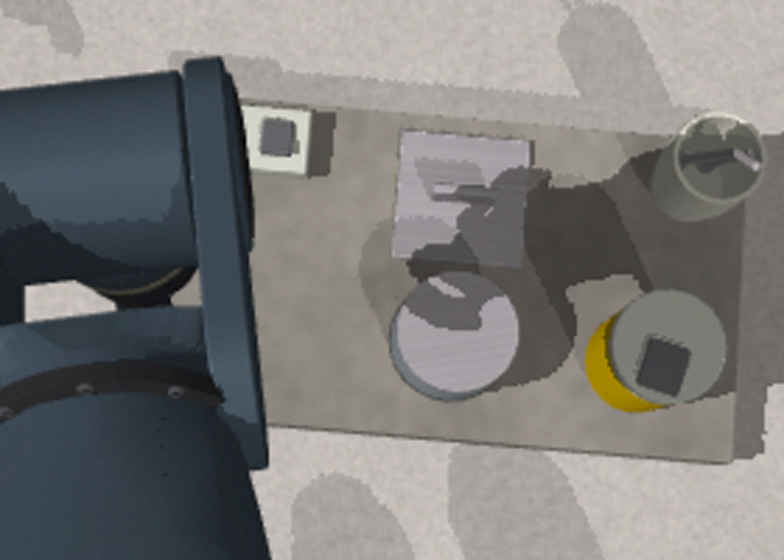

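The final view shows the cup home at crop (455,335), level with its lid at z ≈ 0.0975. The cover is open at (465,195), the canister and pot haven't moved, and the arm is clear.

```bash
python3 -c "
from bench import manip as m
print(m.sign_off(),m.current_time())"
```

```text
the job is handed in; nothing more can be done
the job is handed in; nothing more can be done
```

I handed the job in at about 38 s: the cover is open against its stop, the cup is centred and level in the sleeve and released, and the canister and pot stand where they were; no verdict was returned at hand-in.

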